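# Free-spin check of a bench centrifuge rotor

## Robot

A 6-joint arm with a two-finger parallel gripper is mounted at the origin on the work surface. World frame = base frame: x ahead of the robot, y to its left, z up, the work surface at z = 0. Lengths are in mm, angles in rad, forces in N, time in s.
With the tool pointing down it reaches from about 300 to 875 mm from the base axis. Payload 4.2 kg.
Tool frame: the origin (TCP) lies between the finger pads; the fingertips stand tcp_to_tips ahead of it and the grasp point (between the pads) lies 5 mm behind it (tcp_to_tips is the distance from the TCP to the fingertips, in mm); z points along the fingers, x is the direction in which the jaws open and shut, and the axes are right-handed (so a half turn about z gives the same grasp; the last joint's range is limited). The gripper opens to 85 mm and grips with 20 to 120 N. Pads are 22 mm wide; open, the fingers measure 114 mm over their backs; the gripper's body (76 mm by 85 mm) begins 54 mm behind the grasp point. The pads swing forward as they close: fully open they stand 13 mm farther back than shut.
Start: joints at [1.153, 0.32, 1.565, -0, 1.257, -0.02], TCP at [222.752, 530.114, 245.338] pointing down, gripper open.
Joint ranges: [-3.11, 3.11], [-0.84, 2.01], [0.21, 2.61], [-1.34, 4.49], [0.05, 2.63], [-2.56, 2.56]. Speed limits (rad/s): [2.57, 2.57, 3.14, 3.14, 3.14, 3.14].

## Interface

Orientations are given as [roll, pitch, yaw] about the fixed x, y, z axes, in that order (R = Rz(yaw) Ry(pitch) Rx(roll)).
In Python, from plant import * gives the robot as it stands.
- The arm moves only by the tool carry_out, never from a script. Its argument "steps" is a list of rows, each a list of 7 numbers: the turn, a rotation vector about the tool's x, y, z in units of 90 degrees (1.0 is 90 degrees), then the shift along the tool's x, y, z in units of 250 mm (1.0 is 250 mm), then the opening, from 0 (shut) to 1 (fully open). A call has 1 to 20 rows; each row is the pose to reach, as a shift and turn from the pose measured when the call began, along the tool's axes at that moment; what a row does not reach only later rows make up. A row lasts 1/10 s, in which the tool goes at most 50 mm and 8.59 degrees, less where a joint would pass 70% of its speed; a pose out of reach is approached as far as the arm can. A call with a number of a shift or a turn outside -1 to 1 is refused whole. A call with a gripper value outside its range is refused whole. The fingers move at their own pace and stop on an object; "grip_force" is the grip in N (left out, the last holds). Time passes only in rows, so rows that repeat a pose let the fingers close. It gives the time, the measured TCP pose, the force and the opening at its end, in the units of the state.
- get_state(): the state, without advancing time (a new reading comes with each control period).
- get_image(name): name is "scene" or "top" or "wrist"; returns the picture (400x640x3 uint8, red, green, blue); there is no depth.
- camera_info(name): a dict with "vfov" (degrees; the focal length in pixels is half the picture's height over the tangent of half this angle, whatever the lens; pixels are square), "cx", "cy" (the principal point, pixels), "distortion" ([k1, k2, p1, p2, k3] as OpenCV has them; the pictures are not rectified), "extrinsics" (4x4, takes a point from camera to world coordinates); the wrist camera has in their place "mount" (4x4, takes a point from camera to tool coordinates, whose origin is the TCP and whose axes are the tool frame's). Camera axes: x right, y down, z forward; pixel columns grow to the right and rows downward; lengths in mm; the calibration is good to about 2 mm. A picture is of the moment at which its call begins: read the wrist's pose just before it. camera_info takes no time and is no camera call.
- sign_off(): hands the job in, once; it reports no verdict.
Trained networks look in the newest picture that a camera, given by its name, has taken for a name from the list of things; names that differ only in an ending like _2 or _b are one class to them, and where a whole thing is asked for, a point or a joint stands for the part that bears it (a point fixed in the world has none). Each returns a list of dicts, best first, with "score" (0 to 1); they miss things now and then, are a little off and sometimes report something else, mostly with a low value. They report only what shows in the picture. A call takes as long as a camera call.
- recognise(thing, camera): "point" ([x, y, z] in mm, in world coordinates, good to about 4 mm: the middle of the surface that is visible of it).
- spot_point(thing, camera): "point" ([x, y, z] in mm, in world coordinates, good to about 4 mm: a listed point, or the origin of a listed thing).
The state is a dict: "time": time; "qpos": joint angles; "qd": joint speeds; "joint_torque": joint torques, N m; "tool_pos": TCP position; "tcp_rot": TCP orientation; "contact_force": force on the tool from outside, world axes, zero at the start; "torque": the same for the moment, N m; "opening": opening from 0.0 (shut) to 1.0 (fully open).
Only numpy, scipy, OpenCV 4.12 (cv2) and the standard library are available. Lean on these libraries where they do the work, as an engineer would, in place of code of your own. Each camera call takes 0.05 s, during which the arm holds its last target. There are 200 camera calls.

## Task

The little bench centrifuge has just been cleaned and its rotor fitted again. Check that the rotor turns freely: reach in under the open lid, push one of its arms round and let go, so that it spins on by itself for at least one full turn, and let it run down to a stop untouched. Once it has stopped, swing the lid down shut, and leave everything else on the bench as it is.

Things in the scene. Friction and masses are not known exactly. Their poses are not given: they have to be found in the camera images.
- centrifuge: Bench centrifuge fixed to the table, white with a blue sloped panel in front; deck 145 above the table. Origin on the table under the rotor axis; x to the back (hinge side), y to its left, z up. The housing reaches 160 before (-x) and 142 behind the origin, 125 to each side. Open round steel bowl in the deck about the rotor axis: 176 diameter, its floor 66 above the table.
- rotor (a joint): Turn of the rotor about its upright axis, rad, unlimited, growing counter-clockwise from above. At 0 its four like arms point along the centrifuge's +x, +y, -x, -y, so arms stand at joint + k*pi/2 (any k). 0.75 kg (may vary by a fifth) on a light bearing: let go at 2.5 rad/s it coasts about one turn in 5 s, at 5 rad/s about three turns in 9 s.
- rotor_centre (a point): Point on the rotor axis level with the top of the arms, 130 above the table; does not turn. Aluminium hub 60 diameter, black nut up to 147 above the table. Between neighbouring arms is an open gap into which shut fingertips fit, 50 to 60 from the axis; nothing else is in the bowl down to its floor.
- rotor_arm_end (a point): End of one arm, on its top face, 62 from the axis; turns with the rotor. Each arm is 20 wide and 20 high (110 to 130 above the table) and carries a 20 diameter dark steel tube sleeve that leans outwards and down: its blue collar about 45 from the axis, up to 143 above the table, its foot reaching 84 from the axis and down to 79 above the table.
- lid (a joint): Opening angle of the lid, rad: 0 shut flat on the deck, 1.62 fully open (just past upright). A friction hinge holds it anywhere above about 1.2; below about 1.0 it sinks shut by its own weight, slowly (1 to 3 s).
- lid_hinge (a point): Middle of the lid's hinge axis (parallel to the centrifuge's y), 106 behind the rotor axis and 153 above the table. Fixed.
- lid_edge (a point): Middle of the lid's free edge, at mid thickness, 204 from the hinge axis; a 10 mm blue grip lip stands out beyond it. Open, the lid stands up at the back of the bowl.
- lid_mid (a point): Middle of the lid, at mid thickness, 103 from the hinge axis. The lid is a flat panel 220 wide and 14 thick, white frame with a smoked clear window, 0.36 kg; pushed on its outer (back) face it moves with 1 to 3 N.
- rack_mid (a point): Middle of the blue tube rack with seven capped tubes, 210 x 75 x 120 high, loose beside the centrifuge; 60 above the table. Leave alone.
- key_mid (a point): Middle of the T-handled rotor key, 125 long, 100 over the bar, 16 high, lying loose on the table at the other side. Leave alone.
- beaker_mid (a point): Middle of an empty glass beaker, 72 diameter, 95 high. Leave alone.
- crucibles_mid (a point): Middle of a stack of white porcelain crucibles, 68 diameter, 67 high. Leave alone.
- wash_mid (a point): Middle of a wash bottle with red cap and spout, 72 diameter, 200 high. Leave alone.
- reagent_mid (a point): Middle of a white reagent jar with red cap, 64 diameter, 130 high. Leave alone.
- marker_mid (a point): Middle of a blue marker pen, 130 long, 14 diameter. Leave alone.

How it is judged:
By the outcome, as a careful person would: the job done as asked, in the order asked, and still so for the second after the job is handed in, with the robot touching nothing.
It also fails if it takes over 64 s, if anything falls off the work surface, if the arm or the gripper's body presses on something with over 40 N, if the wrist force passes 120 N, or if a joint passes its speed limit or range.

## Working session

There is one attempt and no reset: what is moved stays moved. The work goes in short steps, Python scripts to look and compute and a tool call to move; the robot and the scene stay as the last step left them, time stands still between calls to the robot, and variables do not carry over. Pictures are saved under pics/ and viewed, about 8 in all and at most 12, crops included, and the job is handed in when it is done.

Besides the shell and the picture viewer there is one more tool, called after "Call:" as name([rows], argument=value, ...), one row to a line, values as JSON. carry_out: Moves the arm, as the interface text tells. Shifts and turns lie within -1 to 1; 1 stands for 250 mm of shift or 90 degrees of turn. Its arguments: {"type":"object","properties":{"steps":{"type":"array"},"grip_force":{"type":"number"}},"required":["steps"]}

```bash
ls; mkdir -p pics
python3 - <<'E'
from plant import *
import cv2,numpy as np
s=get_state();print(s)
ims={}
for c in("scene","top"):
    im=get_image(c);cv2.imwrite(f"pics/{c}0.png",im[:,:,::-1])
    print(c,np.round(camera_info(c)["extrinsics"],2).tolist(),camera_info(c)["vfov"])
    for t in["centrifuge","rotor_centre","rotor_arm_end","lid_hinge","lid_edge","lid_mid","rack_mid","key_mid","beaker_mid","crucibles_mid","wash_mid","reagent_mid","marker_mid"]:
        print(c,t,[(np.round(d["point"]).tolist(),round(d["score"],2)) for d in spot_point(t,c)[:4]])
print(get_state()["time"])
E
```

```text
pics
{'time': 0.0, 'qpos': array([ 1.15299740e+00,  3.20256529e-01,  1.56563698e+00, -1.37609086e-05,
        1.25739317e+00, -2.00012997e-02]), 'qd': array([-0.00104012, -0.00026171,  0.00105143,  0.00051926, -0.00202944,
       -0.00103128]), 'joint_torque': array([-1.24824942e-04, -4.15528679e+01, -2.34161729e+01,  1.72032458e-05,
        8.19479028e-03,  1.24962969e-05]), 'tool_pos': array([222.57529907, 529.70177017, 244.51887312]), 'tcp_rot': array([-3.14157185e+00,  1.69395170e-03,  1.17300297e+00]), 'contact_force': array([0.52452314, 0.16312617, 0.03825138]), 'torque': array([0.0120717, 0.0224253, 0.0036368]), 'opening': 0.998962661145615}
scene [[-0.89, 0.39, -0.23, 917.33], [0.45, 0.76, -0.47, 617.27], [-0.01, -0.53, -0.85, 1229.04], [0.0, 0.0, 0.0, 1.0]] 49.28945673588229
scene centrifuge [([502.0, 195.0, -2.0], 0.93)]
scene rotor_centre [([506.0, 195.0, 129.0], 0.6)]
scene rotor_arm_end [([561.0, 177.0, 134.0], 0.59)]
scene lid_hinge [([600.0, 147.0, 154.0], 0.82)]
scene lid_edge [([580.0, 159.0, 351.0], 0.55)]
scene lid_mid [([772.0, 102.0, 84.0], 0.74), ([591.0, 159.0,
[... 467 characters left out ...]
0.0, 0.0, 0.0, 1.0]] 50.953413596828455
top centrifuge [([499.0, 194.0, -4.0], 0.59)]
top rotor_centre [([504.0, 195.0, 129.0], 0.87)]
top rotor_arm_end [([559.0, 177.0, 131.0], 0.93)]
top lid_hinge [([603.0, 153.0, 155.0], 0.71)]
top lid_edge [([579.0, 161.0, 357.0], 0.6)]
top lid_mid []
top rack_mid [([395.0, 17.0, 64.0], 0.73), ([500.0, 197.0, 129.0], 0.35)]
top key_mid [([590.0, 391.0, 8.0], 0.76)]
top beaker_mid [([754.0, -158.0, 53.0], 0.78), ([425.0, 526.0, 62.0], 0.7)]
top crucibles_mid [([429.0, -549.0, 33.0], 0.66)]
top wash_mid [([770.0, 106.0, 80.0], 0.94)]
top reagent_mid [([424.0, 527.0, 62.0], 0.62), ([766.0, 295.0, 7.0], 0.53)]
top marker_mid [([764.0, 293.0, 8.0], 0.71)]
1.4
```

View pics/scene0.png

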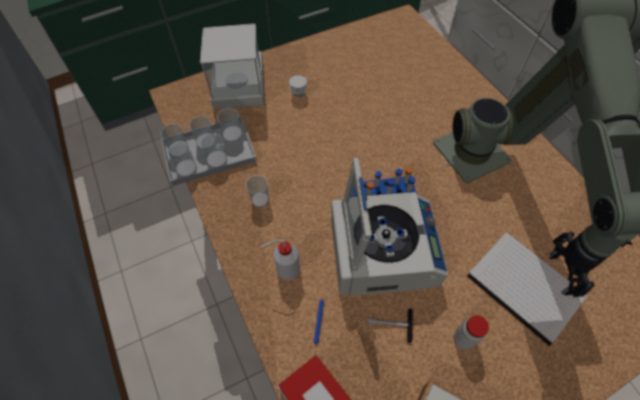

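View pics/top0.png

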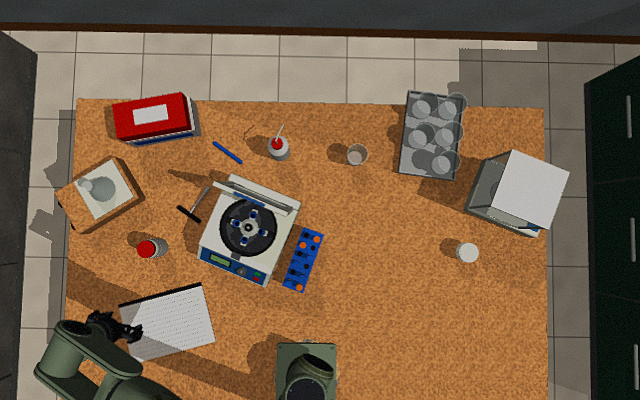

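```bash
cat > h.py <<'E'
from plant import *
import numpy as np, plant
from scipy.spatial.transform import Rotation as R
C=np.array([504.,195.]); YAW=-0.43
def cw(x,y,z):  # centrifuge -> world
    c,s=np.cos(YAW),np.sin(YAW); return np.array([C[0]+c*x-s*y,C[1]+s*x+c*y,z])
def rel(p,s=None):  # world TCP target -> shift units
    s=s or get_state(); r=R.from_euler('xyz',s['tcp_rot'])
    return np.round(r.inv().apply(np.asarray(p)-s['tool_pos'])/250,3)
E
python3 - <<'E'
import plant
print([n for n in dir(plant) if not n.startswith('__')])
from h import *
print(getattr(plant,'tcp_to_tips',None)); print(camera_info("wrist"))
import math
for p in [cw(-34,-43,240),cw(-34,-43,260),cw(-90,0,280)]: print(p,rel(p))
E
```

```text
['Unreachable', 'camera_info', 'get_image', 'get_state', 'recognise', 'sign_off', 'spot_point', 'tcp_to_tips']
14.0
{'vfov': 62.10960285722952, 'cx': 324.02110975857124, 'cy': 202.63228576315436, 'distortion': array([0.00270494, 0.        , 0.        , 0.        , 0.        ]), 'mount': array([[ 9.99999837e-01,  1.28488783e-04, -5.56180326e-04,
        -5.65186497e-01],
       [ 3.26913116e-05,  9.59847527e-01,  2.80522233e-01,
        -7.11620325e+01],
       [ 5.69892271e-04, -2.80522205e-01,  9.59847367e-01,
        -1.28207792e+02],
       [ 0.00000000e+00,  0.00000000e+00,  0.00000000e+00,
         1.00000000e+00]])}
[455.16972001 170.08808005 240.        ] [-0.968  1.415  0.021]
[455.16972001 170.08808005 260.        ] [-0.968  1.415 -0.059]
[422.19308253 232.51837222 280.        ] [-0.788  1.197 -0.139]
```

Call:
carry_out([
  [0,0,0,-0.16,0.2,-0.1,0],
  [0,0,0,-0.32,0.4,-0.14,0],
  [0,0,0,-0.45,0.55,-0.14,0],
  [0,0,0,-0.55,0.7,-0.14,0],
  [0,0,0,-0.65,0.85,-0.14,0],
  [0,0,0,-0.75,1,-0.14,0],
  [0,0,0,-0.79,1,-0.14,0],
])

```text
time: 2.1
tool_pos: [378.6, 248.5, 280.6]
tcp_rot: [3.14, -0.0, 1.17]
contact_force: [0.0, 0.4, -0.9]
opening: -0.001
```

Run:
```python
from h import *
s=get_state();print(s['time'],s['tool_pos'],s['tcp_rot'],s['opening'],rel(cw(-90,0,280)))
```

```text
2.1 [378.58278097 248.49889836 280.56878381] [ 3.13991835e+00 -2.48043466e-04  1.17003528e+00] -0.0005049661529262905 [0.009 0.186 0.003]
```

Call:
carry_out([
  [0,0,0,0.01,0.15,0,0],
  [0,0,0,0.01,0.19,0,0],
  [0,0,0,0.01,0.19,0,0],
])

```text
time: 2.4
tool_pos: [424.3, 231.8, 280.5]
tcp_rot: [3.14, -0.0, 1.168]
contact_force: [-0.5, 0.7, 0.1]
opening: 0.001
```

Run:
```python
from h import *
import cv2
s=get_state();im=get_image("wrist");cv2.imwrite("pics/w0.png",im[:,:,::-1])
print(s['time'],s['tool_pos'])
for t in["centrifuge","rotor_centre","rotor_arm_end","lid_hinge","lid_edge","lid_mid"]:
    print(t,[(np.round(d["point"],1).tolist(),round(d["score"],2)) for d in spot_point(t,"wrist")[:4]])
# overlay prediction
ci=camera_info("wrist");f=200/np.tan(np.radians(ci['vfov']/2));r=R.from_euler('xyz',s['tcp_rot']);M=ci['mount']
def px(p):
    q=M[:3,:3].T@(r.inv().apply(p-s['tool_pos'])-M[:3,3]);return (int(ci['cx']+f*q[0]/q[2]),int(ci['cy']+f*q[1]/q[2]))
o=im[:,:,::-1].copy()
cv2.circle(o,px(cw(0,0,147)),4,(0,0,255),1)
for k in range(4):
    a=np.radians(6.6+90*k); cv2.circle(o,px(cw(62*np.cos(a),62*np.sin(a),130)),4,(0,255,0),1)
for k in range(60):
    a=k*np.pi/30; cv2.circle(o,px(cw(88*np.cos(a),88*np.sin(a),145)),1,(255,0,255),-1)
cv2.imwrite("pics/w0o.png",o)
```

```text
2.4 [424.26387884 231.77669011 280.48162678]
centrifuge [([500.0, 193.2, 2.1], 0.81)]
rotor_centre []
rotor_arm_end []
lid_hinge []
lid_edge []
lid_mid []
```

View pics/w0o.png

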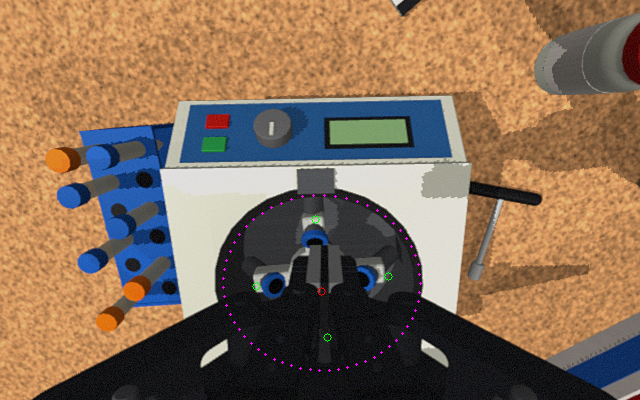

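```bash
sed -i 's/C=.*/C=np.array([502.,195.]); YAW=-0.40/' h.py
cat >> h.py <<'E'
def pol(a,z,r=55): a=np.radians(a); return cw(r*np.cos(a),r*np.sin(a),z)
E
python3 - <<'E'
from h import *
print(rel(pol(230,182)),rel(pol(230,122)))
E
```

```text
[-0.184  0.21   0.395] [-0.184  0.209  0.635]
```

Call:
carry_out([
  [0,0,0,-0.1,0.11,0.1,0],
  [0,0,0,-0.18,0.21,0.2,0],
  [0,0,0,-0.184,0.21,0.33,0],
  [0,0,0,-0.184,0.21,0.395,0],
  [0,0,0,-0.184,0.21,0.395,0],
])

```text
time: 3.25
tool_pos: [451.4, 169.6, 179.9]
tcp_rot: [-3.139, 0.003, 1.172]
contact_force: [-1.2, -0.6, 0.0]
opening: -0.002
```

Run:
```python
from h import *
import cv2
s=get_state();print(s['tool_pos'],pol(230,182))
a=get_image("scene");cv2.imwrite("pics/s1.png",cv2.resize(a[150:310,300:480,::-1],None,fx=3.3,fy=3.3,interpolation=cv2.INTER_CUBIC))
a=get_image("top")
print([(np.round(d["point"],1).tolist(),round(d["score"],2)) for d in spot_point("rotor_arm_end","top")[:4]])
b=get_image("wrist");cv2.imwrite("pics/w1.png",b[:,:,::-1])
```

```text
[451.41082668 169.61055756 179.89792642] [453.03029065 169.96067961 182.        ]
[([557.3, 179.9, 133.0], 0.88)]
```

View pics/w1.png

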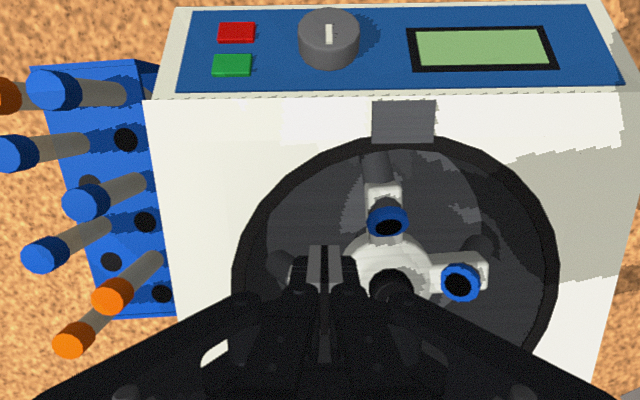

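Run:
```python
from h import *
import cv2
s=get_state();ci=camera_info("wrist");f=200/np.tan(np.radians(ci['vfov']/2));r=R.from_euler('xyz',s['tcp_rot']);M=ci['mount']
def back(u,v,z):
    d=r.apply(M[:3,:3]@np.array([(u-ci['cx'])/f,(v-ci['cy'])/f,1]));o=r.apply(M[:3,3])+s['tool_pos']
    return o+d*(z-o[2])/d[2]
c,sn=np.cos(YAW),np.sin(YAW)
def toc(p): d=p[:2]-C; return np.round([c*d[0]+sn*d[1],-sn*d[0]+c*d[1]],1)
for n,u,v,z in[("frontend",385,184,130),("rightend",488,266,130),("collarF",387,220,141),("collarR",461,283,141),("rimTop",408,136,145),("rimL",232,265,145),("rimR",559,265,145),("deckedgeL",143,100,145),("deckedgeR",640,90,145)]:
    p=back(u,v,z); print(n,np.round(p),toc(p))
print(toc(s['tool_pos']))
```

```text
frontend [440. 213. 130.] [-63.7  -7.5]
rightend [512. 253. 130.] [-12.9  57.5]
collarF [457. 206. 141.] [-46.2  -7.5]
collarR [509. 232. 141.] [-7.7 37.4]
rimTop [418. 230. 145.] [-91.5  -0.3]
rimL [446. 118. 145.] [-21.2 -92.5]
rimR [517. 285. 145.] [-21.3  88.5]
deckedgeL [352. 119. 145.] [-108.3 -128.4]
deckedgeR [440. 339. 145.] [-113.2  108.4]
[-34.8 -41.1]
```

Call:
carry_out([
  [0,0,0,0,0.0,0.08,0],
  [0,0,0,0,0,0.16,0],
  [0,0,0,0,0,0.22,0],
  [0,0,0,0,0,0.23,0],
  [0,0,0,0,0,0.23,0],
])

```text
time: 3.95
tool_pos: [454.6, 171.1, 126.6]
tcp_rot: [3.137, -0.003, 1.173]
contact_force: [-0.0, -1.1, -0.3]
opening: -0.004
```

```bash
sed -i 's/C=.*;/C=np.array([501.2,193.2]);/' h.py
python3 - <<'E'
from h import *
s=get_state();print(s['time'],s['tool_pos'],s['contact_force'])
for a,z in [(226,122),(217,122),(203,122),(183,122),(161,122),(139,122),(119,144),(106,176),(100,215),(100,255)]: print(a,rel(pol(a,z),s))
print(rel(cw(-120,30,290),s))
E
```

```text
3.95 [454.56273162 171.09069907 126.62042115] [-0.01508286 -1.14690456 -0.30686031]
226 [-0.004 -0.016  0.018]
217 [ 0.022 -0.038  0.018]
203 [ 0.068 -0.065  0.018]
183 [ 0.143 -0.082  0.019]
161 [ 0.226 -0.07   0.019]
139 [ 0.298 -0.028  0.019]
119 [ 0.347  0.032 -0.068]
106 [ 0.366  0.078 -0.196]
100 [ 0.372  0.101 -0.352]
100 [ 0.372  0.102 -0.512]
[ 0.277 -0.339 -0.654]
```

Call:
carry_out([
  [0,0,0,-0.004,-0.016,0.014,0],
  [0,0,0,0.022,-0.038,0.016,0],
  [0,0,0,0.068,-0.065,0.016,0],
  [0,0,0,0.143,-0.082,0.016,0],
  [0,0,0,0.226,-0.07,0.016,0],
  [0,0,0,0.298,-0.028,0.016,0],
  [0,0,0,0.347,0.032,-0.07,0],
  [0,0,0,0.366,0.075,-0.2,0],
  [0,0,0,0.37,0.08,-0.36,0],
  [0,0,0,0.37,0.05,-0.52,0],
  [0,0,0,0.35,-0.1,-0.62,0],
  [0,0,0,0.3,-0.25,-0.66,0],
  [0,0,0,0.28,-0.4,-0.66,0],
])

```text
time: 5.25
tool_pos: [387.6, 275.5, 293.8]
tcp_rot: [3.135, -0.007, 1.172]
contact_force: [0.5, 0.1, 0.0]
opening: -0.001
```

Run:
```python
from h import *
import cv2
s=get_state();print(s['time'],s['tool_pos'])
pr=None;out=[]
def crop(c,a): return a[165:285,180:310] if c=="top" else a[190:280,345:430]
ims=[]
for k in range(14):
    t=get_state()['time'];a=get_image("top");g=crop("top",a).astype(int)
    if pr is not None: out.append((round(t,2),round(float(np.abs(g-pr).mean()),2)))
    pr=g; ims.append(g.astype(np.uint8)[:,:,::-1])
print(out)
rows=[np.hstack([cv2.resize(i,None,fx=1.5,fy=1.5) for i in ims[j:j+4]]) for j in (0,4,8)]
cv2.imwrite("pics/spin.png",np.vstack(rows)[:600,:800])
```

```text
5.25 [387.64687816 275.45179251 293.8098952 ]
[(5.3, 6.39), (5.35, 5.61), (5.4, 5.46), (5.45, 5.31), (5.5, 5.18), (5.55, 5.01), (5.6, 4.91), (5.65, 4.83), (5.7, 4.74), (5.75, 4.7), (5.8, 4.67), (5.85, 4.75), (5.9, 4.76)]
```

View pics/spin.png

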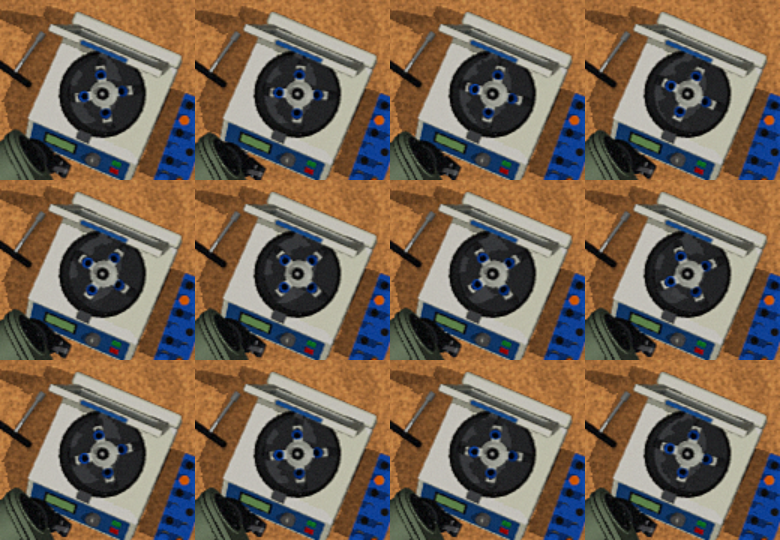

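Run:
```python
from h import *
s=get_state();print(s['time'],s['tool_pos'])
for p in [cw(-120,30,430),cw(0,10,435),cw(150,0,435),cw(150,0,340)]: print(rel(p,s))
print("lid_edge",[(np.round(d["point"],1).tolist(),round(d["score"],2)) for c in("top","scene") for d in spot_point("lid_edge",c)[:2]])
```

```text
5.95 [388.99551411 274.08498232 291.14975477]
[-0.002  0.062 -0.555]
[-0.082  0.542 -0.573]
[-0.123  1.142 -0.571]
[-0.124  1.14  -0.191]
lid_edge [([579.4, 161.3, 355.5], 0.74), ([578.2, 157.3, 354.3], 0.7), ([421.2, 525.4, 63.0], 0.21)]
```

Call:
carry_out([
  [0,0,0,0,0,-0.15,0],
  [0,0,0,0,0,-0.3,0],
  [0,0,0,0,0.05,-0.45,0],
  [0,0,0,0,0.1,-0.58,0],
  [0,0,0,-0.02,0.2,-0.6,0],
  [0,0,0,-0.05,0.35,-0.6,0],
  [0,0,0,-0.08,0.5,-0.6,0],
  [0,0,0,-0.09,0.65,-0.6,0],
  [0,0,0,-0.1,0.8,-0.6,0],
  [0,0,0,-0.12,0.95,-0.6,0],
  [0,0,0,-0.12,1,-0.6,0],
  [0,0,0,-0.12,1,-0.6,0],
])

```text
time: 7.25
tool_pos: [608.1, 148.6, 440.9]
tcp_rot: [3.139, -0.002, 1.17]
contact_force: [-0.2, -0.0, -0.4]
opening: 0.002
```

Run:
```python
from h import *
s=get_state();print(s['time'],s['tool_pos'],s['contact_force'])
for p in [cw(155,0,435),cw(155,0,345)]: print(rel(p,s))
```

```text
7.25 [608.09561178 148.58621467 440.85128119] [-0.22665183 -0.02646692 -0.35003905]
[-0.002  0.157  0.024]
[-0.003  0.156  0.384]
```

Call:
carry_out([
  [0,0,0,0,0.1,0,0],
  [0,0,0,0,0.16,0,0],
  [0,0,0,0,0.16,0.1,0],
  [0,0,0,0,0.16,0.25,0],
  [0,0,0,0,0.16,0.38,0],
  [0,0,0,0,0.16,0.38,0],
  [0,0,0,0,0.16,0.38,0],
  [0,0,0,0,0.16,0.38,0],
  [0,0,0,0,0.16,0.38,0],
  [0,0,0,0,0.16,0.38,0],
  [0,0,0,0,0.16,0.38,0],
  [0,0,0,0,0.16,0.38,0],
  [0,0,0,0,0.16,0.38,0],
  [0,0,0,0,0.16,0.38,0],
  [0,0,0,0,0.16,0.38,0],
  [0,0,0,0,0.16,0.38,0],
  [0,0,0,0,0.16,0.38,0],
  [0,0,0,0,0.16,0.38,0],
  [0,0,0,0,0.16,0.38,0],
  [0,0,0,0,0.16,0.38,0],
])

```text
time: 9.25
tool_pos: [645.2, 133.0, 345.9]
tcp_rot: [3.139, -0.002, 1.17]
contact_force: [0.2, 0.6, 0.3]
opening: -0.003
```

```bash
cat > spin.py <<'E'
from h import *
import cv2,sys
s=get_state();print(s['time'],s['tool_pos'],s['contact_force'])
def crops():
    o=[]
    for c in("top","scene"):
        a=get_image(c); g=a[190:265,210:285] if c=="top" else a[200:265,350:425]; o.append(g.astype(int))
    return o
f=[crops() for _ in range(5)]
for c in(0,1): print([round(float(np.abs(f[k+1][c]-f[k][c]).mean()),2) for k in range(4)], "first-last",round(float(np.abs(f[4][c]-f[0][c]).mean()),2))
cv2.imwrite(sys.argv[1],np.vstack([np.hstack([cv2.resize(f[k][c].astype(np.uint8)[:,:,::-1],(260,260)) for k in(0,2,4)]) for c in(0,1)]))
E
python3 spin.py pics/sp1.png
```

```text
9.25 [645.17915387 133.04687736 345.94861189] [0.16080725 0.62285875 0.26761264]
[4.84, 4.83, 4.97, 4.93] first-last 6.37
[2.73, 2.68, 2.65, 2.72] first-last 5.83
```

View pics/sp1.png

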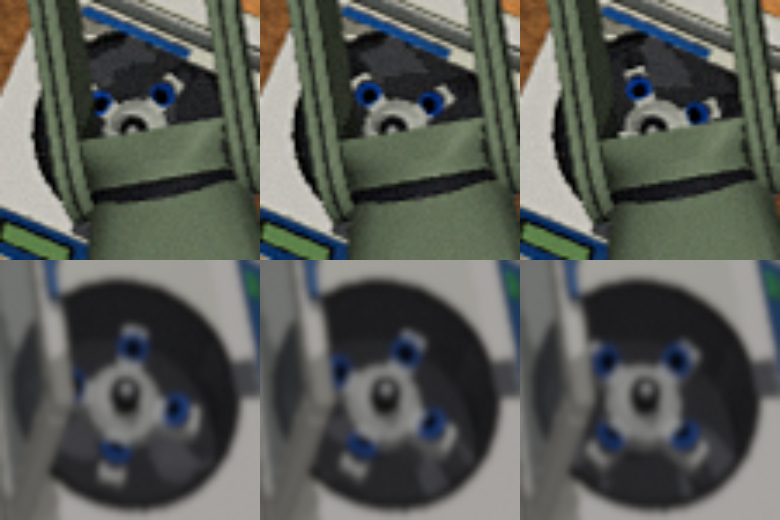

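Call:
carry_out([
  [0,0,0,0,0,0,0],
  [0,0,0,0,0,0,0],
  [0,0,0,0,0,0,0],
  [0,0,0,0,0,0,0],
  [0,0,0,0,0,0,0],
  [0,0,0,0,0,0,0],
  [0,0,0,0,0,0,0],
  [0,0,0,0,0,0,0],
  [0,0,0,0,0,0,0],
  [0,0,0,0,0,0,0],
  [0,0,0,0,0,0,0],
  [0,0,0,0,0,0,0],
  [0,0,0,0,0,0,0],
  [0,0,0,0,0,0,0],
  [0,0,0,0,0,0,0],
  [0,0,0,0,0,0,0],
  [0,0,0,0,0,0,0],
  [0,0,0,0,0,0,0],
  [0,0,0,0,0,0,0],
  [0,0,0,0,0,0,0],
])

```text
time: 11.75
tool_pos: [645.2, 133.1, 346.0]
tcp_rot: [3.139, -0.002, 1.17]
contact_force: [-0.0, -0.4, 0.5]
opening: 0.001
```

Call:
carry_out([
  [0,0,0,0,0,0,0],
  [0,0,0,0,0,0,0],
  [0,0,0,0,0,0,0],
  [0,0,0,0,0,0,0],
  [0,0,0,0,0,0,0],
  [0,0,0,0,0,0,0],
  [0,0,0,0,0,0,0],
  [0,0,0,0,0,0,0],
  [0,0,0,0,0,0,0],
  [0,0,0,0,0,0,0],
  [0,0,0,0,0,0,0],
  [0,0,0,0,0,0,0],
  [0,0,0,0,0,0,0],
  [0,0,0,0,0,0,0],
  [0,0,0,0,0,0,0],
  [0,0,0,0,0,0,0],
  [0,0,0,0,0,0,0],
  [0,0,0,0,0,0,0],
  [0,0,0,0,0,0,0],
  [0,0,0,0,0,0,0],
])

```text
time: 13.75
tool_pos: [645.2, 133.1, 346.0]
tcp_rot: [3.139, -0.002, 1.17]
contact_force: [0.7, -0.5, -1.3]
opening: 0.0
```

```bash
python3 spin.py pics/sp2.png
```

```text
13.75 [645.17270596 133.07334549 345.95408949] [ 0.66337929 -0.46006704 -1.30375621]
[3.3, 3.33, 3.33, 3.24] first-last 3.28
[0.46, 0.48, 0.47, 0.47] first-last 0.46
```

Call:
carry_out([
  [0,0,0,0,0,0,0],
  [0,0,0,0,0,0,0],
  [0,0,0,0,0,0,0],
  [0,0,0,0,0,0,0],
  [0,0,0,0,0,0,0],
  [0,0,0,0,0,0,0],
  [0,0,0,0,0,0,0],
  [0,0,0,0,0,0,0],
  [0,0,0,0,0,0,0],
  [0,0,0,0,0,0,0],
  [0,0,0,0,0,0,0],
  [0,0,0,0,0,0,0],
  [0,0,0,0,0,0,0],
  [0,0,0,0,0,0,0],
  [0,0,0,0,0,0,0],
])

```text
time: 15.75
tool_pos: [645.2, 133.1, 346.0]
tcp_rot: [3.139, -0.002, 1.17]
contact_force: [-0.5, 0.3, -0.6]
opening: -0.004
```

```bash
cp pics/sp2.png /tmp/a.png; python3 spin.py pics/sp3.png
python3 - <<'E'
import cv2
from h import *
a=cv2.imread("/tmp/a.png").astype(int);b=cv2.imread("pics/sp3.png").astype(int)
print("scene diff over 1.9s",np.abs(a[260:]-b[260:]).mean(),"within",np.abs(b[260:,:260]-b[260:,520:]).mean())
s=get_state()
for th in [1.6,1.5,1.4,1.3,1.2,1.1,1.0,.9,.8,.7]:
    r=165; x=106-r*np.cos(th)+7*np.sin(th)+11; z=153+r*np.sin(th)+7*np.cos(th)+14
    print(th,round(x),round(z),rel(cw(x,0,z),s))
E
```

```text
15.75 [645.1852759  133.08933908 345.95918641] [-0.53874506  0.3002855  -0.59789931]
[3.28, 3.29, 3.3, 3.27] first-last 3.29
[0.47, 0.47, 0.48, 0.47] first-last 0.47
scene diff over 1.9s 0.35757560815253125 within 0.36034516765285995
1.6 129 332 [-0.003 -0.109  0.057]
1.5 112 332 [-0.003 -0.175  0.055]
1.4 96 331 [-0.003 -0.241  0.06 ]
1.3 80 328 [-0.003 -0.306  0.072]
1.2 64 323 [-0.003 -0.37   0.09 ]
1.1 48 317 [-0.003 -0.431  0.114]
1.0 34 310 [-0.003 -0.49   0.144]
0.9 20 301 [-0.003 -0.545  0.18 ]
0.8 7 290 [-0.003 -0.597  0.221]
0.7 -5 279 [-0.004 -0.644  0.268]
```

Rotor stopped. Now push the lid from behind, gently.

Call:
carry_out([
  [0,0,0,0,-0.06,0.04,0],
  [0,0,0,0,-0.12,0.056,0],
  [0,0,0,0,-0.16,0.056,0],
  [0,0,0,0,-0.2,0.057,0],
  [0,0,0,0,-0.24,0.06,0],
  [0,0,0,0,-0.275,0.065,0],
  [0,0,0,0,-0.31,0.072,0],
  [0,0,0,0,-0.34,0.08,0],
  [0,0,0,0,-0.37,0.09,0],
  [0,0,0,0,-0.4,0.1,0],
  [0,0,0,0,-0.43,0.114,0],
  [0,0,0,0,-0.46,0.13,0],
  [0,0,0,0,-0.49,0.144,0],
  [0,0,0,0,-0.52,0.16,0],
  [0,0,0,0,-0.545,0.18,0],
])

```text
time: 17.75
tool_pos: [519.2, 186.5, 300.3]
tcp_rot: [3.139, -0.002, 1.17]
contact_force: [-0.2, -0.6, 0.5]
opening: 0.001
```

Run:
```python
from h import *
import cv2
s=get_state();print(s['time'],s['tool_pos'],s['contact_force'])
a=get_image("scene");print([(np.round(d["point"],1).tolist(),round(d["score"],2)) for t in("lid_edge","lid_mid") for d in spot_point(t,"scene")[:2]])
cv2.imwrite("pics/lid1.png",cv2.resize(a[120:310,290:480,::-1],(600,600)))
```

```text
17.75 [519.20447114 186.53367898 300.26756429] [-0.18003525 -0.62951973  0.51471526]
[([486.2, 197.1, 315.8], 0.6), ([541.1, 176.0, 232.7], 0.89), ([424.3, -548.2, 30.1], 0.24)]
```

View pics/lid1.png

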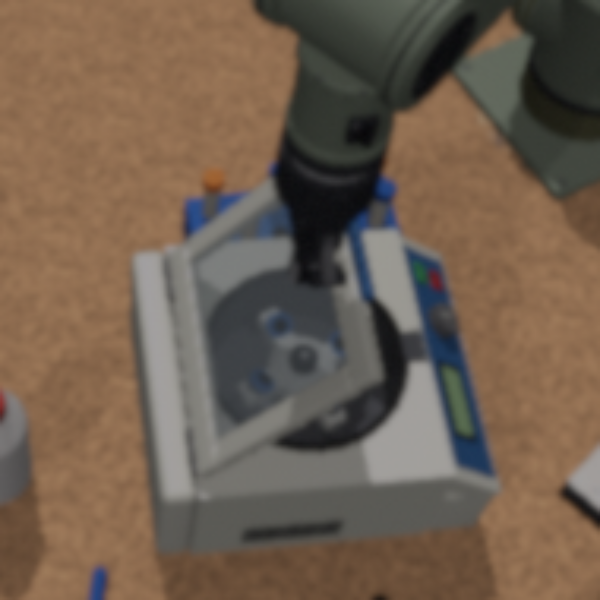

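Call:
carry_out([
  [0,0,0,0,0,-0.03,0],
  [0,0,0,0,0,-0.1,0],
  [0,0,0,0,0,-0.25,0],
  [0,0,0,0,0,-0.4,0],
  [0,0,0,0,0,-0.5,0],
  [0,0,0,0,-0.1,-0.5,0],
  [0,0,0,0.1,-0.25,-0.5,0],
  [0,0,0,0.25,-0.4,-0.5,0],
  [0,0,0,0.4,-0.5,-0.5,0],
  [0,0,0,0.5,-0.6,-0.5,0],
  [0,0,0,0.6,-0.6,-0.5,0],
  [0,0,0,0.6,-0.6,-0.5,0],
  [0,0,0,0.6,-0.6,-0.5,0],
  [0,0,0,0.6,-0.6,-0.5,0],
  [0,0,0,0.6,-0.6,-0.5,0],
  [0,0,0,0.6,-0.6,-0.5,0],
  [0,0,0,0.6,-0.6,-0.5,0],
  [0,0,0,0.6,-0.6,-0.5,0],
  [0,0,0,0.6,-0.6,-0.5,0],
  [0,0,0,0.6,-0.6,-0.5,0],
])

```text
time: 19.9
tool_pos: [439.3, 382.8, 425.1]
tcp_rot: [3.14, -0.001, 1.171]
contact_force: [1.3, 0.3, -0.7]
opening: -0.001
```

Call:
carry_out([
  [0,0,0,0,0,0,0],
  [0,0,0,0,0,0,0],
  [0,0,0,0,0,0,0],
  [0,0,0,0,0,0,0],
  [0,0,0,0,0,0,0],
  [0,0,0,0,0,0,0],
  [0,0,0,0,0,0,0],
  [0,0,0,0,0,0,0],
  [0,0,0,0,0,0,0],
  [0,0,0,0,0,0,0],
  [0,0,0,0,0,0,0],
  [0,0,0,0,0,0,0],
  [0,0,0,0,0,0,0],
  [0,0,0,0,0,0,0],
  [0,0,0,0,0,0,0],
])

```text
time: 21.4
tool_pos: [439.3, 382.8, 425.1]
tcp_rot: [3.14, -0.001, 1.171]
contact_force: [0.3, 0.6, 0.6]
opening: 0.001
```

Run:
```python
from h import *
import cv2
s=get_state();print(s['time'],s['tool_pos'],s['contact_force'])
a=get_image("scene");b=get_image("top")
print([(c,t,np.round(d["point"],1).tolist(),round(d["score"],2)) for c in("scene","top") for t in("lid_edge","lid_mid","rack_mid","key_mid") for d in spot_point(t,c)[:1]])
cv2.imwrite("pics/end.png",np.vstack([a[120:320,230:530],b[110:310,100:400]])[:,:,::-1].repeat(1,0))
```

```text
21.4 [439.30296361 382.83553386 425.12489069] [0.31522193 0.62761524 0.55153173]
[('scene', 'lid_edge', [410.3, 228.2, 150.3], 0.56), ('scene', 'lid_mid', [501.1, 192.5, 149.5], 0.97), ('scene', 'rack_mid', [397.0, 17.3, 56.7], 0.73), ('scene', 'key_mid', [585.0, 394.7, 11.8], 0.84), ('top', 'lid_edge', [407.0, 228.4, 152.8], 0.86), ('top', 'lid_mid', [505.0, 191.6, 152.9], 0.88), ('top', 'rack_mid', [396.1, 13.5, 61.0], 0.62), ('top', 'key_mid', [588.1, 389.5, 6.0], 0.56)]
```

View pics/end.png

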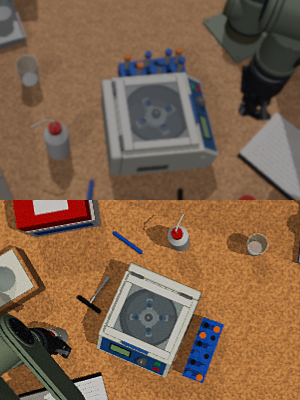

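The lid lies flat and shut: the networks put its edge at z ≈ 151 and its middle at z ≈ 151. The rack and key are where they were at the start.

```bash
python3 -c "
from plant import *
print(sign_off())"
```

```text
the job is handed in; nothing more can be done
None
```

The rotor turns freely, the lid is shut, and the job was handed in at about 21.5 s of the 64 s allowed.

- **Rotor:** I pushed one arm round clockwise with the shut fingertips, then lifted clear. Top-camera frames after release showed it turning at about 3.7 rad/s, and it was still doing about 2 rad/s some 4 s later. I worked out well over one full turn from those speeds rather than counting turns.
- **Stop:** Before I touched the lid, scene-camera pictures taken 2 s apart differed only by image noise, so the rotor had stopped. The top camera agreed, though the arm hid part of its view.
- **Lid:** I pushed it from behind to an opening of about 0.9 rad, and it sank shut on its own. In the last pictures it lies flat, with edge and middle at about 151 mm, as expected on the 145 mm deck.
- **Bench:** The rack and key were measured within about 5 mm of where they started, which is measurement noise. The wash bottle, beaker and marker looked unmoved. I did not measure the jar and crucibles again; the arm did not come near either. The arm was clear of everything, with contact force near zero.

No check failed. The networks found only the centrifuge in the first wrist picture, so I set the rotor position from image pixels and the other two cameras.

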